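Cap the open receptacle on the connection box

ROBOT

A 6-joint arm with a two-finger parallel gripper is mounted at the origin on the work surface. World frame = base frame: x ahead of the robot, y to its left, z up, the work surface at z = 0. Lengths are in m, angles in rad, forces in N, time in s.
With the tool pointing down it reaches from about 0.35 to 0.925 m from the base axis. Payload 6.4 kg.
Tool frame: the origin (TCP) lies midway between the tips of the shut fingers; the grasp point (between the pads) lies 19 mm behind it; z points along the fingers, y is the line along which they close (so a half turn about z gives the same grasp; the last joint's range is limited). The gripper opens to 85 mm and grips with 20 to 120 N. Pads are 22 mm wide; open, the fingers measure 114 mm over their backs; the gripper's body (76 mm by 85 mm) begins 54 mm behind the grasp point. The pads swing forward as they close: fully open they stand 13 mm farther back than shut.
Start: joints at [-1.352, 0.245, 1.558, -0, 1.339, -0.174], TCP at [0.249, -0.601, 0.231] pointing down, gripper open.
Joint ranges: [-3.13, 3.13], [-1.02, 2.26], [0.13, 2.54], [-0.95, 4.09], [0.21, 2.88], [-2.74, 2.74]. Speed limits (rad/s): [2.57, 2.57, 3.14, 3.14, 3.14, 3.14].

INTERFACE

Orientations are given as a rotation vector (axis times angle).
In Python, from plant import ctrl gives the robot as it stands.
- The arm moves only by the shell command python3 -m handwheel 'ROWS' [FORCE]. ROWS is JSON, one flat list of numbers, 7 for each row, row after row: the gripper's target within -1 to 1 (fully open at 1, half-way at 0, shut at -1), then the shift along the tool's x, y, z in cm, then the turn, a rotation vector about the tool's x, y, z in rad. In form: [claw, dx, dy, dz, ax, ay, az, claw, dx, dy, dz, ax, ay, az, ...]. A call has 1 to 12 rows; each row shifts and turns the commanded pose from where the row before left it, along the tool's axes as they then stand; what a row does not reach is not made up. A row lasts 1/10 s, in which the tool goes at most 50 mm and 8.59 degrees, less where a joint would pass 70% of its speed; a pose out of reach is approached as far as the arm can. A call is refused whole if a number of a shift passes 5 or a number of a turn 0.15, either way. A call with a gripper value outside its range is refused whole. The fingers move at their own pace and stop on an object; FORCE is the grip in N (left out, the last holds). Time passes only in rows, so rows that do not move let the fingers close. It gives the time, the measured TCP pose, the force, the opening and the grip force at its end, in the units of the state.
- ctrl.get_state(): the state, without advancing time (a new reading comes with each control period).
- ctrl.capture(name): name is "scene" or "side" or "wrist"; returns the picture (400x640x3 uint8, blue, green, red); there is no depth.
- ctrl.camera_info(name): a dict with "fx", "fy", "cx", "cy" (pixels), "position" and "attitude" of the camera in the world. Camera axes: x right, y up, looking along -z (the intrinsics and any distortion apply to the point x, -y, -z); pixel columns grow to the right and rows downward; lengths in m; the calibration is good to about 2 mm. The wrist camera is an equidistant fisheye: a pixel r from the principal point sees the ray r / f radians off the axis. A picture is of the moment at which its call begins: read the wrist's pose just before it. camera_info takes no time and is no camera call; for the wrist camera it gives the pose at the moment of the call.
- ctrl.finish_job(): hands the job in; it is judged then, once.
The state is a dict: "time": time; "q": joint angles; "qvel": joint speeds; "effort": joint torques, N m; "position": TCP position; "ee_rot": TCP orientation; "wrist_force": force on the tool from outside, world axes, zero at the start; "torque": the same for the moment, N m; "finger_gap": finger opening in m; "grasp_force": force on a finger pad.
Only numpy, scipy, OpenCV 4.12 (cv2) and the standard library are available. Lean on these libraries where they do the work, as an engineer would, in place of code of your own. Each camera call takes 0.05 s, during which the arm holds its last target. There are 200 camera calls.

TASK

The lesson is over and one receptacle on the grey connection box has been left uncapped. Swing its captive dust cap over onto the receptacle and screw it down clockwise until it is fully home; leave the other two caps screwed down and do not disturb the loose things lying on the desk.

Things in the scene. Friction and masses are not known exactly. Their poses are not given: they have to be found in the camera images.
- box: grey connection box bolted to the desk, 172 x 372 mm, black top 62 mm above the desk; origin at the centre of its underside, y along its length, its -x side is the side of the caps' hinges. Three equal upright receptacles stand in a row along y, 105 mm apart, on the line x = 12 mm, each with its own captive dust cap. Two are capped; which one is open varies
- socket_a (a point): the open receptacle, to be capped: round steel neck, 36 mm diameter, on a 60 mm square flange. The point is the centre of its mouth, 29 mm above the box's top. z up; its -x points from the receptacle to the hinge of its cap's arm
- hinge_a (a point): middle of the hinge line of the open cap's arm, 44 mm from the receptacle's axis (in -x of socket_a) and 9 mm above the box's top; the hinge line runs along y; does not move with the arm
- grip_a (a point): centre of the ribbed grip of the open receptacle's cap (dark green, 51 mm diameter, 31 mm high, grip = upper 25 mm), on its axis, 12.5 mm under its flat top; z from mouth to top. 44 mm from the hinge line along the arm, 14.5 mm on its top side. Arm down: it is on the receptacle's axis, 23.5 mm above the box's top; the arm's ring (59 mm diameter) round its foot reaches 10 mm above the box's top
- swing_a (a joint): hinge of the open cap's arm, rad: 0 = arm flat, cap down over the receptacle; 1.6 = cap on edge beside the receptacle, its mouth towards it; 1.9 = leant back to the stop. Stiff (0.07 N m, some 2 N at the cap), stays where left. Shut fingers can push it over from behind the closed top, then press it lightly down
- cap_a (a joint): turn of the open cap in its arm's ring, rad, grows clockwise seen on its closed top, -0.3 to 2.3 (stop); needs 0.05 N m, stays where left. Its lugs pass the gaps of the thread only from -0.3 to about 0.3 (as found); turned further while up, the cap stays some 12 mm too high until turned back. Once down, turning clockwise draws it the last 1 to 2 mm home; 2.3 = fully home
- swing_b (a joint): hinge of a neighbour's cap arm, as swing_a; down (0) and to stay so
- swing_c (a joint): hinge of the other neighbour's cap arm, as swing_a; down (0) and to stay so
- cap_b (a joint): turn of a neighbour's cap, as cap_a; home (2.2 to 2.3) and to stay so
- cap_c (a joint): turn of the other neighbour's cap, as cap_a; home (2.2 to 2.3) and to stay so
- screwdriver: loose yellow screwdriver, 200 mm, lying by the box; origin at the middle of its underside
- spanner: loose steel spanner, 150 mm, lying by the box; origin at the middle of its underside
- torch: loose dark pocket torch, 130 mm long, 34 mm head, lying beside the box; origin at the middle of its underside
- spare_cap: loose dark green spare cap, 51 mm diameter, 27 mm high, lying mouth up beside the box, not on any arm; origin at the centre of its underside
- mug: loose blue mug, 80 mm diameter, 92 mm high, on the left of the desk; origin at the centre of its underside
- headset: loose headset with olive ear cups, 190 mm wide, 84 mm high, lying on the right of the desk; origin on the desk between its cups

How it is judged:
By the outcome, as a careful person would: the job done as asked, in the order asked, and still so for the second after the job is handed in, with the robot touching nothing.
It also fails if it takes over 51 s, if anything falls off the work surface, if the arm or the gripper's body presses on something with over 40 N, if the wrist force passes 120 N, or if a joint passes its speed limit or range.

## Working session

There is one attempt and no reset: what is moved stays moved. The work goes in short steps, Python scripts to look and compute and a shell command to move; the robot and the scene stay as the last step left them, time stands still between calls to the robot, and variables do not carry over. Pictures are saved under pics/ and viewed, at most 10 in all, crops included, and the job is handed in when it is done.

```bash
mkdir -p pics; ls
python3 - <<'E'
from plant import ctrl
import cv2,numpy as np
for n in("scene","side"):
    im=ctrl.capture(n);cv2.imwrite(f"pics/{n}0.png",im);print(n,ctrl.camera_info(n))
s=ctrl.get_state();print(s)
print(ctrl.camera_info("wrist"))
E
```

```text
pics
scene {'fx': 492.60569656066156, 'fy': 492.60569656066156, 'cx': 318.63540599334107, 'cy': 204.3219794591425, 'position': array([ 1.3205768 , -0.09739038,  1.34424683]), 'attitude': array([0.46005139, 0.41223848, 1.43627744])}
side {'fx': 414.5480030354669, 'fy': 414.5480030354669, 'cx': 310.6322119681248, 'cy': 199.13682247101008, 'position': array([0.3958739 , 0.94887641, 1.07296782]), 'attitude': array([ 0.07850694, -1.15181553, -2.77528806])}
{'time': 0.1, 'q': array([-1.35208304e+00,  2.45745821e-01,  1.55890195e+00, -9.15351602e-06,
        1.33871921e+00, -1.74141739e-01]), 'qvel': array([-0.00041093,  0.0011601 , -0.00163798, -0.00031405, -0.00033853,
        0.00095557]), 'effort': array([ 2.31018763e-03, -4.30671465e+01, -3.27127969e+01, -6.99245743e-05,
        2.80410088e-03, -1.55766480e-05]), 'position': array([ 0.24870382, -0.5999865 ,  0.23028422]), 'ee_rot': array([-3.07943981e+00, -6.12791665e-01,  7.60511274e-05]), 'wrist_force': array([0.7227007 , 0.05235591, 0.04786709]), 'torque': array([ 0.03313863, -0.0056496 , -0.00645023]), 'grasp_force': 0.0, 'finger_gap': 0.08545058026429934}
{'fx': 309.70691628693146, 'fy': 309.70691628693146, 'cx': 320.04932628606696, 'cy': 202.39237938859094, 'position': array([ 0.30901903, -0.57553591,  0.37293768]), 'attitude': array([-0.22862829,  0.15582932, -1.17185046])}
```

View pics/scene0.png

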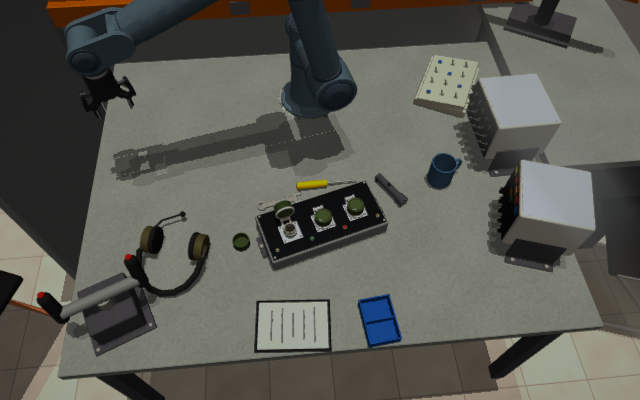

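View pics/side0.png

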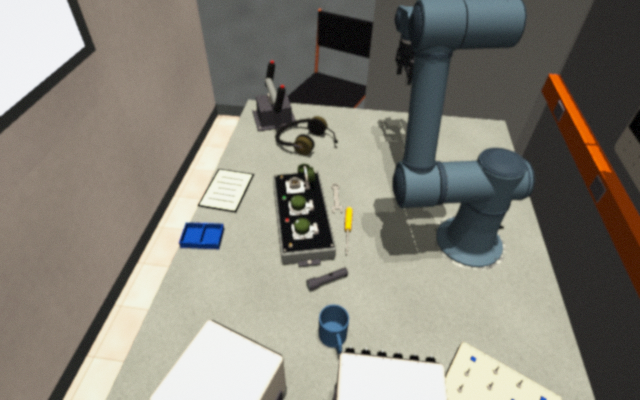

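The scene picture shows the box at about (320,225). Its open receptacle is the left one (-y), at about (290,230), with its cap standing up at (285,210). The other two caps are on at (323,216) and (355,205). I'll enlarge this area to get accurate pixels.

```bash
cat > h.py <<'E'
import numpy as np,cv2
from scipy.spatial.transform import Rotation as R
from plant import ctrl
def ray(n,u,v,info=None):
    i=info or ctrl.camera_info(n);x=(u-i['cx'])/i['fx'];y=(v-i['cy'])/i['fy']
    if n=='wrist':
        r=np.hypot(x,y);s=np.sin(r)/max(r,1e-9);d=np.array([x*s,-y*s,-np.cos(r)])
    else: d=np.array([x,-y,-1])
    return i['position'],R.from_rotvec(i['attitude']).apply(d)
def atz(n,u,v,z,info=None):
    p,d=ray(n,u,v,info);return p+d*(z-p[2])/d[2]
def proj(n,P,info=None):
    i=info or ctrl.camera_info(n);c=R.from_rotvec(i['attitude']).inv().apply(np.atleast_2d(P)-i['position'])
    x,y,z=c[:,0],-c[:,1],-c[:,2]
    if n=='wrist':
        r=np.hypot(x,y);t=np.arctan2(r,z)/np.maximum(r,1e-9);a,b=x*t,y*t
    else:a,b=x/z,y/z
    return np.c_[i['cx']+i['fx']*a,i['cy']+i['fy']*b]
E
python3 - <<'E'
import cv2
im=cv2.imread('pics/scene0.png');cv2.imwrite('pics/c1.png',cv2.resize(im[170:275,250:395],None,fx=5.5,fy=5.5,interpolation=cv2.INTER_CUBIC))
E
```

```text
(no output)
```

View pics/c1.png

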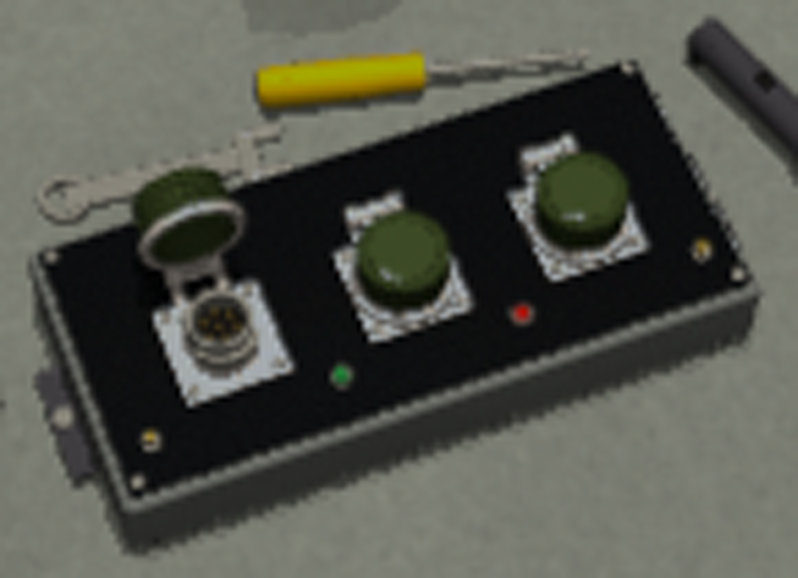

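The crop shows the top corners at (38,258), (630,65), (755,285) and (130,505), the open mouth at (221,322), the cap tops at (405,245) and (583,180), and the open cap on edge at (190,215).

Run:
```python
from h import *
from scipy.optimize import least_squares
f=lambda a,b:(250+(a+.5)/5.5-.5,170+(b+.5)/5.5-.5)
i=ctrl.camera_info('scene')
obs=[((-.086,-.186,.062),(38,258)),((-.086,.186,.062),(630,65)),((.086,.186,.062),(755,285)),((.086,-.186,.062),(130,505)),
((.012,-.105,.091),(221,322)),((.012,0,.098),(405,245)),((.012,.105,.098),(583,180))]
L=np.array([o[0] for o in obs]);U=np.array([f(*o[1]) for o in obs])
def W(p,L):
    return R.from_euler('z',p[2]).apply(L)+[p[0],p[1],0]
r=least_squares(lambda p:(proj('scene',W(p,L),i)-U).ravel(),[.6,0,0])
print(r.x,r.fun.round(1))
p=r.x
Q=W(p,[(.012,-.105,.091),(-.032,-.105,.071)]);print('socket,hinge',Q)
print('side px',proj('side',Q), proj('side',W(p,[(.012,-.105,.062)])))
for k,u in dict(sp1=(283,128),sp2=(40,200),sd1=(258,85),sd2=(590,60)).items(): print(k,atz('scene',*f(*u),.008))
print('spare',atz('scene',241,241,.027))
# swing angle: cap mouth ring centre px ~(192,236), top ~ (183,190)
hd=W(p,[(-.032,-.105,.071)])[0]
for a in(1.2,1.4,1.6,1.75,1.9):
    def C(h): # point on axis, h above arm plane at 44
        x=.044*np.cos(a)-h*np.sin(a); z=.044*np.sin(a)+h*np.cos(a)
        return W(p,[(-.032+x,-.105,.071+z)])[0]
    print(a,C(.0145),[( (proj('scene',C(h))[0]-[250,170])*5.5).round() for h in(-.004,.027)])
```

```text
[ 0.56344833 -0.01200402  0.29060292] [-2.5 -1.4  1.1 -3.4  2.4 -0.2 -0.6  1.5  0.  -0.3 -0.2  1.  -0.1  1.7]
socket,hinge [[ 0.60503083 -0.10916315  0.091     ]
 [ 0.56287569 -0.12177046  0.071     ]]
side px [[294.27723456 180.38289615]
 [306.70187842 183.37039288]] [[294.47276517 186.40699147]]
sp1 [ 0.4301995 -0.0652668  0.008    ]
sp2 [ 0.46764702 -0.20983248  0.008     ]
sd1 [ 0.39803309 -0.07786653  0.008     ]
sd2 [0.39780629 0.12251454 0.008     ]
spare [ 0.60062373 -0.25922154  0.027     ]
1.2 [ 0.56520301 -0.12107443  0.11726391] [array([201., 263.]), array([182., 209.])]
1.4 [ 0.55635078 -0.12372187  0.11682431] [array([196., 247.]), array([176., 197.])]
1.6 [ 0.54775867 -0.1262915   0.11455785] [array([190., 233.]), array([170., 188.])]
1.75 [ 0.54169214 -0.12810582  0.11171081] [array([186., 223.]), array([167., 184.])]
1.9 [ 0.53610134 -0.12977786  0.10794951] [array([182., 215.]), array([164., 182.])]
```

```bash
python3 -m handwheel '[-1,3.4,-2.74,-0.2,0,0,0,-1,3.4,-2.74,-0.2,0,0,0,-1,3.4,-2.74,-0.2,0,0,0,-1,3.4,-2.74,-0.2,0,0,0,-1,3.4,-2.74,-0.2,0,0,0,-1,3.4,-2.74,-0.2,0,0,0,-1,3.4,-2.74,-0.2,0,0,0,-1,3.4,-2.74,-0.2,0,0,0,-1,3.4,-2.74,-0.2,0,0,0,-1,3.4,-2.74,-0.2,0,0,0,-1,3.4,-2.74,-0.2,0,0,0,-1,3.4,-2.74,-0.2,0,0,0]'
python3 -m handwheel '[-1,0,0,0,0,0,-0.15,-1,0,0,0,0,0,-0.15,-1,0,0,0,0,0,-0.15,-1,0,0,0,0,0,-0.15,-1,0,0,0,0,0,-0.15,-1,0,0,0,0,0,-0.15,-1,0,0,0,0,0,-0.15,-1,0,0,0,0,0,-0.15,-1,0,0,0,0,0,-0.15,-1,0,0,0,0,0,-0.15]'
python3 -m handwheel '[-1,0,0,0,0,0,-0.15,-1,0,0,0,0,0,-0.15,-1,0,0,0,0,0,-0.15,-1,0,0,0,0,0,-0.15,-1,0,0,0,0,0,-0.15,-1,0,0,0,0,0,-0.15,-1,0,0,0,0,0,-0.15,-1,0,0,0,0,0,-0.15,-1,0,0,0,0,0,-0.15,-1,0,0,0,0,0,-0.15,-1,0,0,0,0,0,-0.04]'
python3 - <<'E'
from h import *
s=ctrl.get_state();print(s['q'],s['position'],R.from_rotvec(s['ee_rot']).as_matrix().round(3))
i=ctrl.camera_info('wrist');im=ctrl.capture('wrist');cv2.imwrite('pics/w1.png',im);np.save('w1.npy',i,allow_pickle=True)
E
```

```text
time: 1.3
position: [0.5002, -0.1387, 0.2551]
ee_rot: [-3.081, -0.613, 0.0]
wrist_force: [0.8, 0.4, -0.1]
finger_gap: 0.0003
grasp_force: 0.0
time: 2.3
position: [0.4996, -0.1404, 0.2548]
ee_rot: [-1.828, -2.554, 0.0]
wrist_force: [-0.2, -0.5, 0.0]
finger_gap: 0.0002
grasp_force: 0.0
time: 3.4
position: [0.4996, -0.1404, 0.2548]
ee_rot: [0.461, -3.107, -0.001]
wrist_force: [-1.0, 1.5, -0.0]
finger_gap: 0.0002
grasp_force: 0.0
[-4.92683035e-01 -8.55300546e-02  1.86533717e+00  1.37057805e-05
  1.36273394e+00 -2.35815813e+00] [ 0.49959328 -0.14039793  0.25478465] [[-0.957 -0.29  -0.001]
 [-0.29   0.957  0.   ]
 [ 0.001  0.001 -1.   ]]
```

View pics/w1.png

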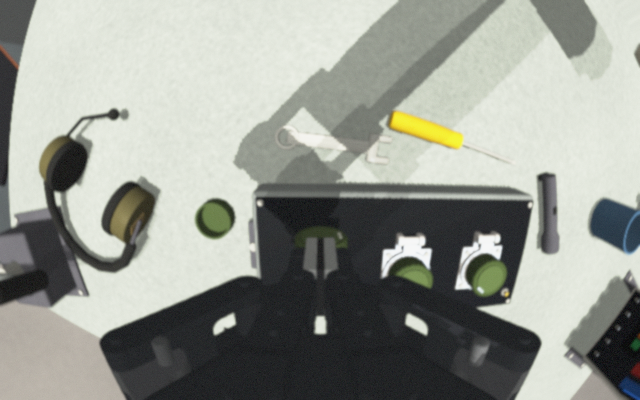

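The wrist picture shows the box's back edge from (256,193) to (531,196), almost level. The closed top of the standing cap is at about (320,237), straight ahead of the shut fingers. The neighbours are at (411,272) and (487,274).

Run:
```python
from h import *
i=np.load('w1.npy',allow_pickle=True).item()
A=atz('wrist',256,193,.062,i);B=atz('wrist',531,196,.062,i)
d=B-A;print(A,B,np.linalg.norm(d),'yaw',np.arctan2(-d[0],d[1]))
c=atz('wrist',487,270,.098,i);b=atz('wrist',411,270,.098,i);print('caps',b,c,np.linalg.norm(b-c))
for y in(0.29,0.28,.3):
  X=np.array([np.cos(y),np.sin(y),0]);Y=np.array([-np.sin(y),np.cos(y),0]);print(y,'origin',(A+B)/2+.086*X)
o=np.array([.5634,-.012,0]);X=np.array([np.cos(.29),np.sin(.29),0]);Y=np.array([-np.sin(.29),np.cos(.29),0])
print('pred px cap axis centre top',proj('wrist',[o+.012*X+[0,0,.098],o+.012*X+.105*Y+[0,0,.098]],i))
h=o-.032*X-.105*Y+[0,0,.071]
for a in(1.3,1.6,1.9):print(a,proj('wrist',[h+X*(.044*np.cos(a)-k*np.sin(a))+[0,0,.044*np.sin(a)+k*np.cos(a)]+Y*t for k,t in((.027,-.0255),(.027,.0255),(0,0))],i).round().tolist())
s=ctrl.get_state();r=s['position']-h;print('tcp rel hinge local',r@X,r@Y,r[2])
```

```text
[ 0.53338794 -0.20572715  0.062     ] [0.43367513 0.13224205 0.062     ] 0.3523717095588852 yaw 0.2868957328573985
caps [ 0.55928885 -0.01624069  0.098     ] [0.53654402 0.08232135 0.098     ] 0.10115237998934191
0.29 origin [ 0.56594051 -0.01215066  0.062     ]
0.28 origin [ 0.56618231 -0.01297596  0.062     ]
0.3 origin [ 0.56569048 -0.01132781  0.062     ]
pred px cap axis centre top [[411.58383303 283.1101084 ]
 [489.83058985 277.32225674]]
1.3 [[293.0, 245.0], [346.0, 245.0], [320.0, 266.0]]
1.6 [[294.0, 229.0], [346.0, 229.0], [320.0, 255.0]]
1.9 [[294.0, 215.0], [345.0, 215.0], [320.0, 242.0]]
tcp rel hinge local -0.06586507780239155 0.00020849181952430185 0.18376966601582923
```

```bash
python3 -m handwheel '[-1,0,0,3.4,0,0,0,-1,0,0,3.4,0,0,0,-1,0,0,3.4,0,0,0,-1,0,0,3.2,0,0,0,-1,-1.3,0,0,0,0,0,-1,-1.3,0,0,0,0,0,-1,-1.1,0,-0.25,0,0,0,-1,-1.1,0,-0.25,0,0,0,-1,-0.85,0,-0.1,0,0,0,-1,-0.85,0,0,0,0,0,-1,0,0,0,0,0,0]'
python3 - <<'E'
from h import *
s=ctrl.get_state();print(s['q'],s['position'],s['wrist_force'])
a=ctrl.capture('scene')[170:275,250:395];b=ctrl.capture('side')[140:245,240:385]
cv2.imwrite('pics/p1.png',cv2.resize(np.vstack([a]),None,fx=5,fy=5,interpolation=cv2.INTER_CUBIC));cv2.imwrite('pics/p1b.png',cv2.resize(np.hstack([a,b]),None,fx=2.75,fy=2.75,interpolation=cv2.INTER_CUBIC))
E
```

```text
time: 4.55
position: [0.5635, -0.1218, 0.128]
ee_rot: [-0.456, 3.107, -0.001]
wrist_force: [-0.3, -0.1, -0.7]
finger_gap: 0.0001
grasp_force: 0.0
[-4.09531033e-01  1.90186304e-01  1.82340542e+00  3.19114596e-04
  1.12623012e+00 -2.27226663e+00] [ 0.56349968 -0.12177006  0.12800351] [-0.26139253 -0.09150437 -0.66952001]
```

View pics/p1b.png

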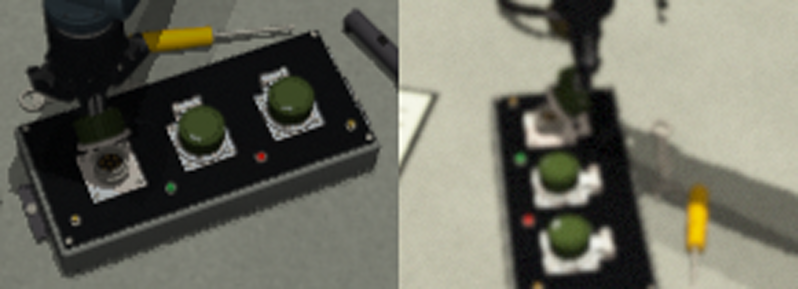

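The cap is leaning over the receptacle (scene crop at about (105,130)), with the fingertips behind its top. Nothing else has been touched, so I'll keep pushing.

```bash
python3 -m handwheel '[-1,-0.75,0,0.25,0,0,0,-1,-0.75,0,0.35,0,0,0,-1,-0.7,0,0.5,0,0,0,-1,-0.7,0,0.5,0,0,0,-1,-0.35,0,0.5,0,0,0,-1,-0.35,0,0.4,0,0,0,-1,0,0,0.2,0,0,0,-1,0,0,0,0,0,0]'
python3 - <<'E'
from h import *
a=ctrl.capture('scene')[170:275,250:395];b=ctrl.capture('side')[140:245,240:385]
cv2.imwrite('pics/p2b.png',cv2.resize(np.hstack([a,b]),None,fx=2.75,fy=2.75,interpolation=cv2.INTER_CUBIC))
E
```

```text
time: 5.45
position: [0.5961, -0.1114, 0.0995]
ee_rot: [0.456, -3.107, -0.001]
wrist_force: [-0.1, 0.3, -1.0]
finger_gap: 0.0
grasp_force: 0.0
```

View pics/p2b.png

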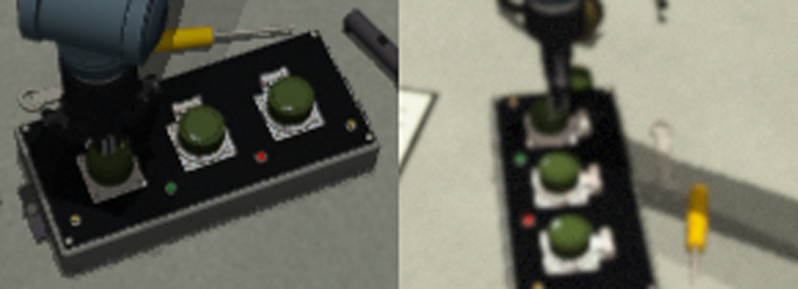

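The cap now lies over the receptacle (scene crop at about (110,160)). I'll press it lightly and read the force.

```bash
python3 -m handwheel '[-1,-0.8,0,0,0,0,0,-1,0,0,0.1,0,0,0,-1,0,0,0.1,0,0,0,-1,0,0,0,0,0,0]'
```

```text
time: 5.95
position: [0.6045, -0.1093, 0.0984]
ee_rot: [-0.456, 3.108, -0.0]
wrist_force: [0.9, 0.4, 0.5]
finger_gap: 0.0001
grasp_force: 0.3
```

```bash
python3 -m handwheel '[-1,0,0,0.1,0,0,0,-1,0,0,0.1,0,0,0,-1,0,0,0,0,0,0]'; python3 -m handwheel '[-1,0,0,0.1,0,0,0,-1,0,0,0,0,0,0]'
```

```text
time: 6.25
position: [0.6047, -0.1094, 0.0977]
ee_rot: [-0.456, 3.108, -0.0]
wrist_force: [-1.7, 1.0, 8.0]
finger_gap: -0.0003
grasp_force: 3.9
time: 6.45
position: [0.6049, -0.1094, 0.0976]
ee_rot: [-0.456, 3.108, -0.001]
wrist_force: [-3.9, 1.9, 12.9]
finger_gap: -0.0001
grasp_force: 6.0
```

Seated at 0.0977 m with firm contact, so the lugs have passed. I'll rise, open, come down around the grip, and close gently.

```bash
python3 -m handwheel '[-1,0,0,-2.5,0,0,0,1,0,0,-2,0,0,0,1,0,0,0,0,0,0,1,0,0,0,0,0,0,1,0,0,0,0,0,0,1,0,0,0,0,0,0,1,0,0,0,0,0,0,1,0,0,0,0,0,0,1,0,0,0,0,0,0]'
python3 - <<'E'
from h import *
s=ctrl.get_state();print(s['q'])
a=ctrl.capture('scene')[170:275,250:395];i=ctrl.camera_info('wrist');b=ctrl.capture('wrist');np.save('w2.npy',i,allow_pickle=True)
a=cv2.resize(a,None,fx=2.75,fy=2.75,interpolation=cv2.INTER_CUBIC)[:,:398]
b=cv2.resize(b[150:400,190:450],(398,int(250*398/260)))
a=cv2.copyMakeBorder(a,0,b.shape[0]-a.shape[0],0,0,0);cv2.imwrite('pics/p3.png',np.hstack([a,b]))
E
```

```text
time: 7.35
position: [0.6042, -0.1093, 0.14]
ee_rot: [0.456, -3.108, -0.0]
wrist_force: [0.1, -0.7, 0.8]
finger_gap: 0.0853
grasp_force: 0.0
[-3.63309750e-01  2.57983206e-01  1.71823842e+00 -3.77731833e-05
  1.16573042e+00 -2.22530942e+00]
```

View pics/p3.png

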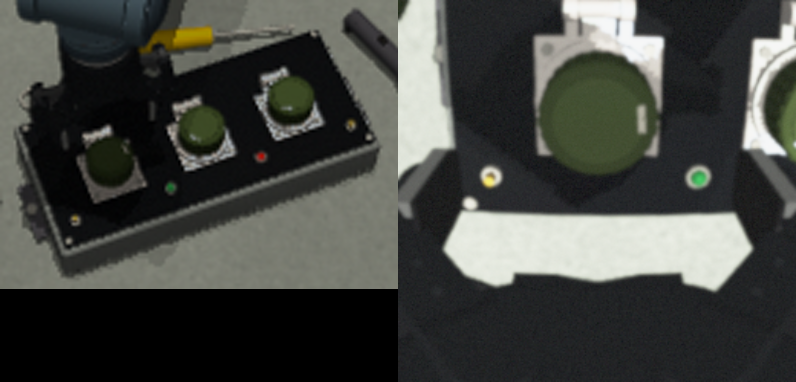

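The wrist view shows the cap down on the flange. Its top centre is at crop (600,113), the index mark is at the right rim (642,118), and the open fingers stand clear on both sides.

Run:
```python
from h import *
i=np.load('w2.npy',allow_pickle=True).item();k=260/398
c=atz('wrist',190+(600-398)*k,150+113*k,.098,i);print(c)
l,r=[atz('wrist',190+(x-398)*k,150+113*k,.098,i) for x in(541,659)];print(np.linalg.norm(l-r))
s=ctrl.get_state();print(R.from_rotvec(s['ee_rot']).inv().apply(c-s['position']))
```

```text
[ 0.60202547 -0.10892165  0.098     ]
0.04887951918559248
[0.00206318 0.0010081  0.04223289]
```

The centre agrees within 2 mm, so I'll shift 1 mm and go down to z 0.070.

```bash
python3 -m handwheel '[1,0.1,0.05,2.5,0,0,0,1,0,0,2.5,0,0,0,1,0,0,1,0,0,0,1,0,0,0.5,0,0,0,1,0,0,0.5,0,0,0,1,0,0,0,0,0,0]' 30 && python3 -m handwheel '[-1,0,0,0,0,0,0,-1,0,0,0,0,0,0,-1,0,0,0,0,0,0,-1,0,0,0,0,0,0,-1,0,0,0,0,0,0,-1,0,0,0,0,0,0]' 30
```

```text
time: 8.05
position: [0.6035, -0.1092, 0.0706]
ee_rot: [-0.456, 3.108, -0.0]
wrist_force: [-1.0, -0.1, 0.1]
finger_gap: 0.0851
grasp_force: 0.0
time: 8.65
position: [0.6038, -0.1093, 0.0712]
ee_rot: [-0.456, 3.107, -0.001]
wrist_force: [-1.1, -0.6, 5.9]
finger_gap: 0.0504
grasp_force: 32.3
```

```bash
python3 -m handwheel '[-1,0,0,0,0,0,0.1,-1,0,0,0,0,0,0.1,-1,0,0,0,0,0,0.1,-1,0,0,0,0,0,0.1,-1,0,0,0,0,0,0.1,-1,0,0,0,0,0,0.1,-1,0,0,0,0,0,0.1,-1,0,0,0.05,0,0,0.1,-1,0,0,0,0,0,0.1,-1,0,0,0.05,0,0,0.1,-1,0,0,0,0,0,0,-1,0,0,0,0,0,0]'
python3 - <<'E'
from h import *
s=ctrl.get_state();print(s['q'][5],s['torque'],s['wrist_force'])
E
```

```text
time: 9.85
position: [0.6042, -0.1075, 0.0711]
ee_rot: [1.09, 2.946, 0.005]
wrist_force: [-0.7, 7.9, 11.0]
finger_gap: 0.0501
grasp_force: 33.0
-1.2255602850126777 [1.11203794 0.35512473 0.00820795] [-0.67016462  7.92682565 10.96820203]
```

```bash
python3 -m handwheel '[-1,0.07,0.08,0,0,0,0.1,-1,0,0,0,0,0,0.1,-1,0,0,0,0,0,0.1,-1,0,0,0,0,0,0.1,-1,0,0,0,0,0,0.1,-1,0,0,0,0,0,0.1,-1,0,0,0,0,0,0.1,-1,0,0,0,0,0,0.1,-1,0,0,0,0,0,0.1,-1,0,0,0,0,0,0.1,-1,0,0,0,0,0,0,-1,0,0,0,0,0,0]'
python3 - <<'E'
from h import *
s=ctrl.get_state();print(s['q'][5],s['torque'],s['wrist_force'])
E
```

```text
time: 11.05
position: [0.606, -0.1067, 0.0713]
ee_rot: [2.367, 2.06, 0.01]
wrist_force: [6.3, 7.3, 5.8]
finger_gap: 0.0502
grasp_force: 32.6
-0.22392485997314518 [ 1.13646390e+00 -7.09418586e-01  9.38352422e-04] [6.27774778 7.28310501 5.83146429]
```

```bash
for k in 1 2 ; do :; done; python3 -m handwheel '[-1,0,0,0,0,0,0.1,-1,0,0,0,0,0,0.1,-1,0,0,0,0,0,0]'
python3 - <<'E'
from plant import ctrl
s=ctrl.get_state();print(s['q'][5],s['torque'])
E
python3 -m handwheel '[-1,0,0,0,0,0,0.1,-1,0,0,0,0,0,0.05,-1,0,0,0,0,0,0]'
python3 - <<'E'
from plant import ctrl
s=ctrl.get_state();print(s['q'][5],s['torque'])
E
```

```text
time: 11.35
position: [0.6064, -0.1067, 0.0714]
ee_rot: [2.563, 1.812, 0.012]
wrist_force: [7.0, 6.9, 4.8]
finger_gap: 0.0499
grasp_force: 32.5
-0.022405985165678047 [ 1.14124873 -0.93852176 -0.02417171]
time: 11.65
position: [0.6067, -0.1069, 0.0714]
ee_rot: [2.691, 1.615, 0.013]
wrist_force: [7.8, 6.7, 4.5]
finger_gap: 0.0505
grasp_force: 32.4
0.12683692301458901 [ 1.08409126 -1.15428681 -0.08982414]
```

```bash
python3 -m handwheel '[-1,0,0,0,0,0,0.08,-1,0,0,0,0,0,0.05,-1,0,0,0,0,0,0]'
python3 - <<'E'
from plant import ctrl
s=ctrl.get_state();print(s['q'][5],s['torque'])
E
python3 -m handwheel '[-1,0,0,0,0,0,0.06,-1,0,0,0,0,0,0.06,-1,0,0,0,0,0,0]'
python3 - <<'E'
from plant import ctrl
s=ctrl.get_state();print(s['q'][5],s['torque'])
E
```

```text
time: 11.95
position: [0.6063, -0.1083, 0.0715]
ee_rot: [2.785, 1.442, 0.009]
wrist_force: [6.4, 0.4, 3.8]
finger_gap: 0.0503
grasp_force: 32.5
0.2540049575365446 [ 0.23379747 -0.90091644  1.02758895]
time: 12.25
position: [0.6063, -0.1085, 0.0713]
ee_rot: [2.867, 1.271, 0.01]
wrist_force: [6.3, 1.8, 2.6]
finger_gap: 0.0498
grasp_force: 32.5
0.3746540793660669 [ 0.19689749 -1.00792456  0.7918697 ]
```

The twisting moment jumped to 1 N m, then the pads slipped, so the cap is at its stop. I'll release, rise and check.

```bash
python3 -m handwheel '[1,0,0,0,0,0,0,1,0,0,0,0,0,0,1,0,0,0,0,0,0,1,0,0,0,0,0,0,1,0,0,0,0,0,0,1,0,0,0,0,0,0,1,0,0,-2,0,0,0,1,0,0,-4,0,0,0,1,0,0,-4,0,0,0,1,0,0,-4,0,0,0,1,0,0,0,0,0,0]'
python3 - <<'E'
from h import *
a=ctrl.capture('scene')[170:275,250:395];b=ctrl.capture('wrist')
a=cv2.resize(a,None,fx=2.75,fy=2.75,interpolation=cv2.INTER_CUBIC)[:,:398]
b=cv2.resize(b[130:400,190:450],(398,int(270*398/260)))
a=cv2.copyMakeBorder(a,0,b.shape[0]-a.shape[0],0,0,0);cv2.imwrite('pics/p4.png',np.hstack([a,b]))
E
```

```text
time: 13.35
position: [0.6067, -0.1093, 0.217]
ee_rot: [2.865, 1.267, 0.015]
wrist_force: [0.6, -0.7, 1.2]
finger_gap: 0.0853
grasp_force: 0.0
```

View pics/p4.png

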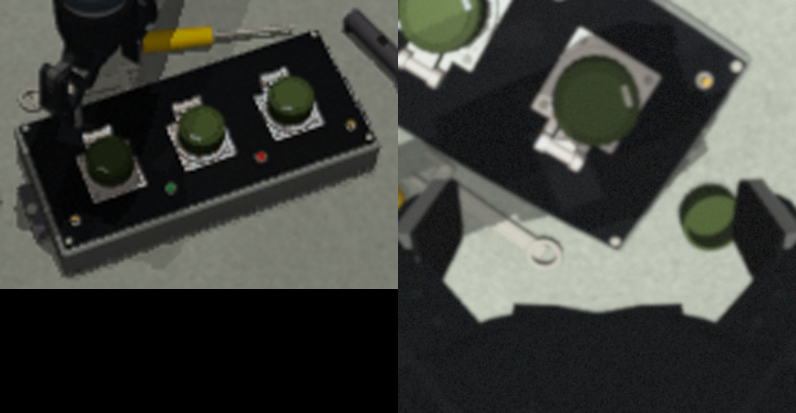

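The wrist view shows the cap flat on its flange. Its index mark (628,95) points the same way as the neighbour's home mark (492,5). The mark moved back 0.27 rad in the gripper over a 2.6 rad turn, so the cap turned about 2.3 rad. The neighbours, spanner and spare cap look undisturbed, so I'm handing in.

```bash
python3 -c "
from plant import ctrl
print(ctrl.finish_job())"
```

```text
the job is handed in; nothing more can be done
None
```

The open receptacle's cap is swung over and screwed clockwise to its stop, with the other two caps and the loose things left undisturbed as far as the pictures show, and the job was handed in at about 13.5 s of the 51 s allowed.

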